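# Hang a stopper basket on a spring-balanced dip arm

## Robot

A 6-joint arm with a two-finger parallel gripper is mounted at the origin on the work surface. World frame = base frame: x ahead of the robot, y to its left, z up, the work surface at z = 0. Lengths are in mm, angles in degrees, forces in N, time in s.
With the tool pointing down it reaches from about 350 to 850 mm from the base axis. Payload 8.1 kg.
Tool frame: the origin (TCP) lies on the front face of the gripper's body, between the roots of the fingers; the fingertips stand r.finger_overhang ahead of it and the grasp point (between the pads) lies 54 mm ahead of it (r.finger_overhang is the distance from the TCP to the fingertips, in mm); y points along the fingers, z is the direction in which the jaws open and shut, and the axes are right-handed (so a half turn about y gives the same grasp; the last joint's range is limited). The gripper opens to 85 mm and grips with 20 to 120 N. Pads are 22 mm wide; open, the fingers measure 114 mm over their backs; the gripper's body (76 mm by 85 mm) begins 54 mm behind the grasp point. The pads swing forward as they close: fully open they stand 13 mm farther back than shut.
Start: joints at [-4.893, 7.471, 85.268, -0, 87.261, -4.893], TCP at [600.005, 0.022, 303.892] pointing down, gripper open.
Joint ranges: [-169.43, 169.43], [-51.17, 129.36], [1.28, 143.12], [-76.62, 256.62], [0, 156.53], [-152.29, 152.29]. Speed limits (degrees/s): [136.94, 136.94, 159.86, 180, 180, 180].

## Interface

Orientations are given as [roll, pitch, yaw] about the fixed x, y, z axes, in that order (R = Rz(yaw) Ry(pitch) Rx(roll)).
In Python, from bench import r gives the robot as it stands. The module is installed in compiled form; this text tells all that it offers.
- The arm moves only by the tool arm_command, never from a script. Its argument "increments" is a list of rows, each a list of 6 numbers: the shift along the tool's x, y, z in m, then the turn, a rotation vector about the tool's x, y, z in rad. In form: [[tx, ty, tz, wx, wy, wz], ...]. A call has exactly 10 rows; each row is the pose to reach, as a shift and turn from the pose commanded when the call began, along the tool's axes at that moment; what a row does not reach only later rows make up. A row lasts 1/8 s, in which the tool goes at most 62.5 mm and 10.7 degrees, less where a joint would pass 70% of its speed; a pose out of reach is approached as far as the arm can. A call with a gripper value outside its range is refused whole. "jaw" is the gripper's target within -1 to 1 (shut at 1, half-way at 0, fully open at -1), set as the call begins (left out, the last holds). The fingers move at their own pace and stop on an object; "force" is the grip in N (left out, the last holds). Time passes only in rows, so rows that repeat a pose let the fingers close, or fill a call up. It gives the time, the measured TCP pose, the force and the opening at its end, in the units of the state.
- r.sense(): the state, without advancing time (a new reading comes with each control period).
- r.snapshot(name): name is "scene" or "side" or "wrist"; returns the picture (384x512x3 uint8, red, green, blue); there is no depth.
- r.camera_model(name): a dict with "intrinsics" (3x3 intrinsics, pixels), "distortion" ([k1, k2, p1, p2, k3] as OpenCV has them; the pictures are not rectified), "cam_to_world" (4x4, takes a point from camera to world coordinates). Camera axes: x right, y down, z forward; pixel columns grow to the right and rows downward; lengths in mm; the calibration is good to about 2 mm. A picture is of the moment at which its call begins: read the wrist's pose just before it. camera_model takes no time and is no camera call; for the wrist camera it gives the pose at the moment of the call.
- r.hand_in(): hands the job in, once; it reports no verdict.
Trained networks look in the newest picture that a camera, given by its name, has taken for a name from the list of things; names that differ only in an ending like _2 or _b are one class to them, and where a whole thing is asked for, a point or a joint stands for the part that bears it (a point fixed in the world has none). Each returns a list of dicts, best first, with "conf" (0 to 1); they miss things now and then, are a little off and sometimes report something else, mostly with a low value. They report only what shows in the picture. A call takes as long as a camera call. They do not tell look-alikes from the thing itself.
- r.trace(camera, target): "mask" (384x512 bool, what is visible of it) and "position" ([column, row] in pixels, amid what is visible of it).
- r.spot_point(camera, target): "position" ([column, row] in pixels: a listed point, or the origin of a listed thing).
The state is a dict: "time": time; "joint_pos": joint angles; "qd": joint speeds; "joint_efforts": joint torques, N m; "tool_pos": TCP position; "tcp_rot": TCP orientation; "ft_force": force on the tool from outside, world axes, zero at the start; "wrist_torque": the same for the moment, N m; "finger_gap": finger opening in mm.
Only numpy, scipy, OpenCV 4.12 (cv2) and the standard library are available. Lean on these libraries where they do the work, as an engineer would, in place of code of your own. Each camera call takes 0.05 s, during which the arm holds its last target.

## Task

Take the wire basket of glass stoppers from its drip tray, hang it by its hook in the groove of the dip arm's pin, and ease it down with the arm into the empty glass dish. Let go only once the spring arm carries the whole weight and has settled, so that it neither drops nor springs up, and leave the basket hanging still and free inside the dish without disturbing the glassware.

Things in the scene. Friction and masses are not known exactly. Their poses are not given: they have to be found in the camera images.
- basket: round steel wire basket, 84 mm across, 50 mm high, with six glass stoppers (58 mm high); weight unknown, 0.33 to 0.88 kg. Origin: centre of its underside, z up. Two wires slope from the rim, in its x-z plane, to a stem (at x = +11.5 mm, from 80 mm up) that ends in a hook; above it a blue plastic grip; 214 mm high overall. It stands in the tray. Its y axis must lie along the pin, either way round
- basket_hook (a point): the inner apex of the hook, which rests on the pin's top: on the basket's axis, 165 mm above its underside; axes as the basket's. The hook is 6 mm wire in the basket's x-z plane, open downward, 17 mm wide inside. The stem is its +x leg; the free -x leg ends 25 mm below the apex, flared to x = -20 mm. So bring it over the pin with the -x side leading, 31 to 65 mm too high, then down
- basket_grip (a point): point to grip, on the basket's axis, 200 mm above its underside (35 mm above the hook's apex). The blue grip is a block 14 mm (x) by 24 mm (y) by 44 mm high, reaching from 170 to 214 mm above the underside; pinch it across x, so that the fingers stand beside the pin and not along it
- dip_stand: fixed bench stand: blue base plate, chrome rod 288 mm high, and on it the spring-balanced parallelogram arm. Origin on the bench right below the unloaded arm's pin groove; z up; the rod stands at y = +309 mm and the arm points from it along -y, over the dish. The arm's head plate begins 47 mm from the groove, on the rod's side, and rises 7 mm above the pin's top
- pin_seat (a point): top of the pin at the middle of its groove, where the hook must sit; moves with the arm; 227 mm above the bench with the arm unloaded. The pin is an 8 mm steel rod along y of this frame (the head stays level), the groove is 13 mm long between two brass discs of 20 mm diameter (they rise 6 mm above the pin's top)
- balance_arm (a joint): sink of the spring arm, rad: 0 at the upper stop (unloaded), 0.33 at the lower; 220 mm at the pin per rad. It begins to sink at 2.0 N on the pin, then 1 mm per 0.15 N: each basket settles at its own height (0.035 to 0.2 rad). Lightly damped: let go out of balance it bounces. The glass chips if the arm moves faster than 0.2 rad/s either way or the hook presses on it with over 14 N
- dish: empty clear glass dish, 156 mm across, 75 mm high, walls 4 mm, floor 6 mm, loose on the bench under the pin. Origin: centre of its underside. Hung in balance, the basket's underside lies 10 mm or more above the dish's floor and 20 mm or more below its rim
- drip_tray: fixed round white drip tray, 136 mm across, rim 12 mm high, floor 4 mm; origin: centre of its underside
- flask: conical glass flask with black rubber stopper, 82 mm across, 130 mm high, loose; origin: centre of its underside. Bystander
- cylinder: slender graduated glass cylinder on a blue foot 60 mm across, 158 mm high, loose; origin: centre of its underside. Bystander
- jar: amber glass jar with a steel lid, 72 mm across, 98 mm high, loose; origin: centre of its underside. Bystander
There are look-alikes about, which are no part of the job. What is shaped like the basket but yellow is not meant. Of the things that look like the drip_tray, take the one that is nearest to the robot's base at the start.

How it is judged (in metres and radians):
On the way, in this order (a step that is already met when the one before it is completed fails the run):
1. the basket is lifted clear of the drip tray (z of basket in the frame of drip_tray above 0.03 m and contact force between the fingers and basket above 1 N), for 0.2 s.
2. the hook sits in the groove and the arm has begun to sink under the basket while the basket is still held (distance between basket_hook and pin_seat below 0.009 m and value of joint balance_arm above 0.02 rad and contact force between the fingers and basket above 1 N), for 0.2 s.
At the end, for the whole second after the job is handed in: basket hangs by its hook in the pin's groove (within 9 mm), arm sunk more than 0.02 rad; its underside 15 mm or more below the dish's rim, centred within 30 mm, touching neither dish nor fingers, upright within 0.15 rad, at rest (below 30 mm/s; arm below 0.05 rad/s) (distance between basket_hook and pin_seat below 0.009 m and value of joint balance_arm above 0.02 rad and z of basket in the frame of dish below 0.06 m and horizontal distance between basket and dish below 0.03 m and contact force between basket and dish below 0.05 N and contact force between the fingers and basket below 0.05 N and angle between basket's own z axis and vertical below 0.15 rad and linear speed of basket below 0.03 m/s and velocity of joint balance_arm between -0.05 and 0.05 rad/s).
It fails at once if the arm drops, is rushed or springs up: it moves faster than 0.2 rad/s (44 mm/s at the pin) (velocity of joint balance_arm above 0.2 rad/s or velocity of joint balance_arm below -0.2 rad/s).
It fails at once if the basket is pressed on the arm or stand with more than 14 N (contact force between basket and dip_stand above 14 N).
It fails at once if the basket knocks on the glass dish with more than 4 N (contact force between basket and dish above 4 N).
It fails at once if the basket is tipped by more than 0.6 rad (angle between basket's own z axis and vertical above 0.6 rad).
It fails at once if glassware is disturbed: dish, flask, graduated cylinder or jar is moved by more than 20 mm (distance of any of flask, cylinder, jar, dish from where it was at the start of the episode above 0.02 m).
It also fails if it takes over 64 s, if anything falls off the work surface, if the arm or the gripper's body presses on something with over 40 N, if the wrist force passes 120 N, or if a joint passes its speed limit or range.

## Working session

There is one attempt and no reset: what is moved stays moved. The work goes in short steps, Python scripts to look and compute and a tool call to move; the robot and the scene stay as the last step left them, time stands still between calls to the robot, and variables do not carry over. Pictures are saved under pics/ and viewed, and the job is handed in when it is done.

Besides the shell and the picture viewer there is one more tool, called after "Call:" by a JSON object that holds its "api" and its "payload", one argument or row to a line. arm_command: Moves the arm, as the interface text tells. Its arguments: {"type":"object","properties":{"increments":{"type":"array","items":{"type":"array","items":{"type":"number"}}},"jaw":{"type":"number"},"force":{"type":"number"}},"required":["increments"]}

```bash
mkdir -p pics
cat > h.py <<'E'
import numpy as np, cv2, json
from bench import r
def snap(n,f):
    p=r.snapshot(n); cv2.imwrite('pics/'+f,p[:,:,::-1].copy()); return p
def ray(cam,px,m=None):
    m=m or r.camera_model(cam)
    K=np.array(m["intrinsics"],float);d=np.array(m["distortion"],float);T=np.array(m["cam_to_world"],float)
    u=cv2.undistortPoints(np.array([[px]],float),K,d)[0,0]
    v=T[:3,:3]@np.array([u[0],u[1],1.]); return T[:3,3],v/np.linalg.norm(v)
def atz(cam,px,z,m=None):
    o,v=ray(cam,px,m); return o+v*(z-o[2])/v[2]
def tri(l):
    A=0;b=0
    for o,v in l:
        P=np.eye(3)-np.outer(v,v);A=A+P;b=b+P@o
    x=np.linalg.solve(A,b); return x,[np.linalg.norm((np.eye(3)-np.outer(v,v))@(x-o)) for o,v in l]
def proj(cam,X,m=None):
    m=m or r.camera_model(cam)
    K=np.array(m["intrinsics"],float);d=np.array(m["distortion"],float);T=np.linalg.inv(np.array(m["cam_to_world"],float))
    p,_=cv2.projectPoints(np.array(X,float).reshape(-1,1,3),cv2.Rodrigues(T[:3,:3])[0],T[:3,3],K,d); return p[:,0]
E
python3 - <<'E'
from h import *
np.set_printoptions(precision=1,suppress=True)
for c in ["scene","side","wrist"]:
    snap(c,c+"0.png")
    print(c,np.array(r.camera_model(c)["cam_to_world"]))
    for t in ["basket","drip_tray","dish","dip_stand","flask","cylinder","jar"]:
        print(t,[(np.round(d["position"],1).tolist(),round(d["conf"],2)) for d in r.trace(c,t)],[(np.round(d["position"],1).tolist(),round(d["conf"],2)) for d in r.spot_point(c,t)])
    for t in ["basket_hook","basket_grip","pin_seat"]:
        print(t,[(np.round(d["position"],1).tolist(),round(d["conf"],2)) for d in r.spot_point(c,t)])
print(r.sense(), r.finger_overhang)
E
```

```text
scene [[   0.4    0.6   -0.7 1456.2]
 [   0.9   -0.3    0.3 -388.4]
 [   0.    -0.7   -0.7 1016.7]
 [   0.     0.     0.     1. ]]
basket [([189.3, 202.7], 0.96), ([199.8, 231.7], 0.85)] [([199.0, 240.7], 0.78)]
drip_tray [([178.9, 217.3], 0.94), ([139.7, 228.9], 0.9)] [([142.7, 229.9], 0.55), ([189.8, 212.3], 0.54)]
dish [] [([274.7, 196.2], 0.9), ([184.4, 174.6], 0.64)]
dip_stand [([329.3, 153.3], 0.92), ([189.7, 199.0], 0.49), ([279.3, 189.7], 0.35)] []
flask [([316.4, 224.1], 0.75)] [([313.8, 231.3], 0.86)]
cylinder [([217.6, 255.6], 0.85)] [([219.7, 261.8], 0.74), ([184.9, 166.5], 0.34)]
jar [([261.0, 242.7], 0.91), ([186.9, 200.9], 0.41)] [([258.7, 250.9], 0.84)]
basket_hook [([185.1, 173.9], 0.94), ([199.1, 208.0], 0.6)]
basket_grip [([196.2, 196.9], 0.81), ([183.9, 168.6], 0.69)]
pin_seat [([314.4, 226.1], 0.66), ([277.6, 148.6], 0.59), ([217.0, 261.1], 0.33)]
side [[   0.7   -0.3    0.6 -297. ]
 [  -0.7   -0.4    0.6 -969.9]
 [   0.    -0.9   -0.5  889.2]
 [   0.     0.     0.     1. ]]
basket [([317.1, 253.3], 0.74), ([280.1, 272.4], 0.56)] [([279.9, 282.4], 0.9), ([318.5, 
[... 853 characters left out ...]
19.6, 99.9], 0.7)] []
dip_stand [([152.0, 55.8], 0.89), ([399.3, 365.1], 0.66)] []
flask [([395.3, 40.2], 0.79)] [([379.9, 55.1], 0.65)]
cylinder [([401.8, 364.7], 0.83)] [([353.2, 294.8], 0.76)]
jar [([389.0, 228.6], 0.97)] [([365.7, 212.3], 0.74)]
basket_hook []
basket_grip []
pin_seat [([161.3, 81.1], 0.87)]
{'time': 2.7, 'joint_pos': array([-4.9,  7.5, 85.3,  0. , 87.3, -4.9]), 'qd': array([ 0.1, -0. , -0. , -0. , -0. , -0. ]), 'joint_efforts': array([  0. , -56.9, -50.1,  -0. ,   0. ,   0. ]), 'tool_pos': array([600. ,   0. , 303.9]), 'tcp_rot': array([-90.,   0., -90.]), 'ft_force': array([ 0.3,  0.4, -0.1]), 'wrist_torque': array([-0., -0., -0.]), 'finger_gap': 85.46447601984666} 72.6
```

View pictures.

Run:
```python
import cv2
a=cv2.imread('pics/scene0.png');b=cv2.imread('pics/side0.png')
cv2.imwrite('pics/sc_z.png',cv2.resize(a[110:310,110:390],None,fx=2.8,fy=2.8,interpolation=cv2.INTER_CUBIC))
cv2.imwrite('pics/si_z.png',cv2.resize(b[130:340,110:390],None,fx=2.8,fy=2.8,interpolation=cv2.INTER_CUBIC))
```

```text
(no output)
```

View pics/sc_z.png

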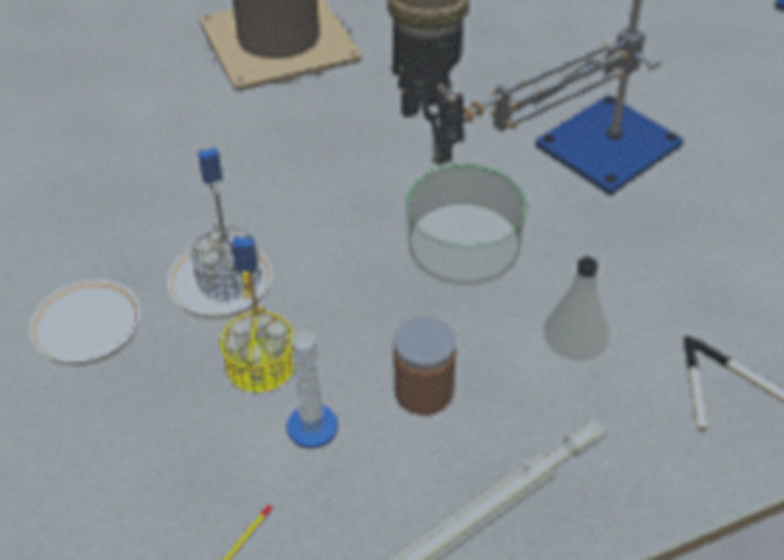

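View pics/si_z.png

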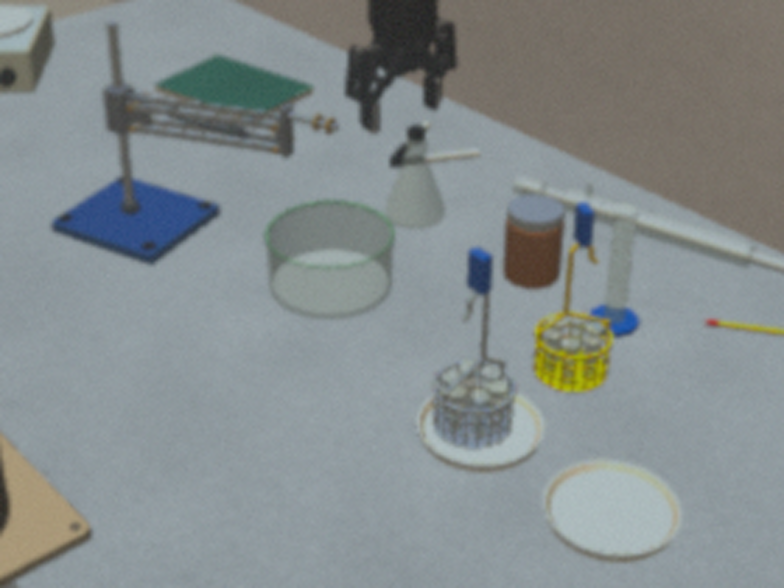

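View pics/wrist0.png

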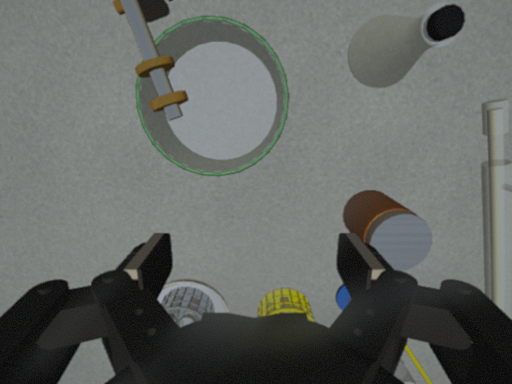

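Run:
```python
from h import *
np.set_printoptions(precision=1,suppress=True)
def blue(f,box):
    a=cv2.imread(f).astype(int);x0,y0,x1,y1=box
    s=a[y0:y1,x0:x1];m=(s[...,0]>s[...,2]+50)
    ys,xs=np.nonzero(m);print(f,m.sum(),xs.min()+x0,xs.max()+x0,ys.min()+y0,ys.max()+y0);return [xs.mean()+x0,ys.mean()+y0]
g=[blue('pics/scene0.png',(175,155,195,180)),blue('pics/side0.png',(270,210,290,240))]
print('grip',g,tri([ray('scene',g[0]),ray('side',g[1])]))
print('hook',tri([ray('scene',(185.1,173.9)),ray('side',(280.2,237.8))]))
p=[('scene',(277.6,148.6)),('side',(225.9,171.)),('wrist',(161.3,81.1))]
print('pin',tri([ray(*q) for q in p]), [atz(*q,227) for q in p])
print('dish',atz('scene',(274.7,196.2),0),atz('side',(226.6,230.9),0))
# dish rim ellipse wrist
for c,n in(('flask','flask'),):
  pass
print('flask',atz('scene',(313.8,231.3),0),atz('side',(256,203.8),0))
print('jar',atz('scene',(258.7,250.9),0),atz('side',(299.7,227.5),0))
print('cyl',atz('scene',(219.7,261.8),0),atz('side',(329.4,245.5),0))
print('yellow',atz('scene',(199,240.7),0),atz('side',(318.5,261.5),0))
print('basket side',atz('side',(279.9,282.4),4),'wrist',atz('wrist',(188.4,309),4), atz('wrist',(285.4,312.8),0))
# stand: rod base
print('rod base scene',atz('scene',(110+615/2.8,110+133/2.8),3),'side',atz('side',(110+130/2.8,130+208/2.8),3))
# discs
print('discs wrist', [atz('wrist',q,223) for q in ((155,66),(169,100),(177,117),(130,8))])
# grip corners
a=cv2.imread('pics/scene0.png')[145:225,160:220];b=cv2.imread('pics/side0.png')[205:300,255:305];
cv2.imwrite('pics/c1.png',np.hstack([cv2.resize(a,(480,600),interpolation=2),cv2.resize(b,(316,600),interpolation=2)]))
a=cv2.imread('pics/scene0.png')[120:180,250:320];b=cv2.imread('pics/side0.png')[150:210,200:260]
cv2.imwrite('pics/c2.png',np.hstack([cv2.resize(a,None,fx=6,fy=6,interpolation=2),cv2.resize(b,None,fx=6,fy=6,interpolation=2)]))
```

```text
pics/scene0.png 24 181 187 163 166
pics/side0.png 38 278 284 218 229
grip [[np.float64(184.0), np.float64(164.5)], [np.float64(280.89473684210526), np.float64(221.5)]] (array([ 492.9, -229. ,  214.3]), [np.float64(0.46477364902275015), np.float64(0.4647736490228306)])
hook (array([ 487. , -231.7,  166.5]), [np.float64(3.252636979519127), np.float64(3.2526369795192167)])
pin (array([555.4,  81.3, 233.5]), [np.float64(2.1928729706791725), np.float64(2.120268214806512), np.float64(0.5320363515088137)]) [array([549.7,  82.7, 227. ]), array([565.1,  95.5, 227. ]), array([553.9,  82.3, 227. ])]
dish [550.2  81.    0. ] [556.7  87.8   0. ]
flask [759.9 132.7   0. ] [763.2 159.6   0. ]
jar [761.5 -77.1  -0. ] [764.9 -67.3   0. ]
cyl [ 751.8 -210.     0. ] [ 757.3 -209.1    0. ]
yellow [ 643. -246.    0.] [ 662.2 -242.6    0. ]
basket side [ 493.8 -236.4    4. ] wrist [ 496.  -232.4    4. ] [ 650.3 -242.8    0. ]
rod base scene [433.7 393.9   3. ] side [470.2 405.3   3. ]
discs wrist [array([550. ,  89.9, 223. ]), array([555.8,  73.4, 223. ]), array([559.4,  64.8, 223. ]), array([540.2, 116.2, 223. ])]
```

View pics/c1.png

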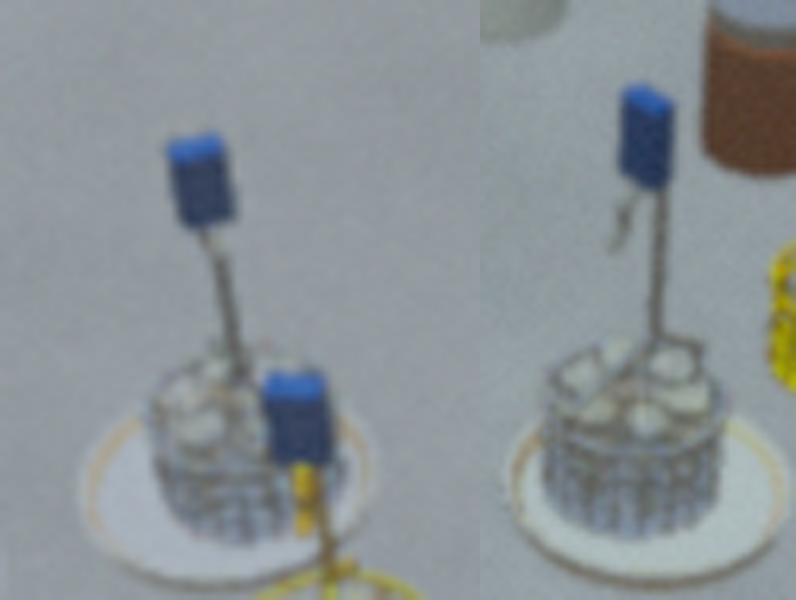

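View pics/c2.png

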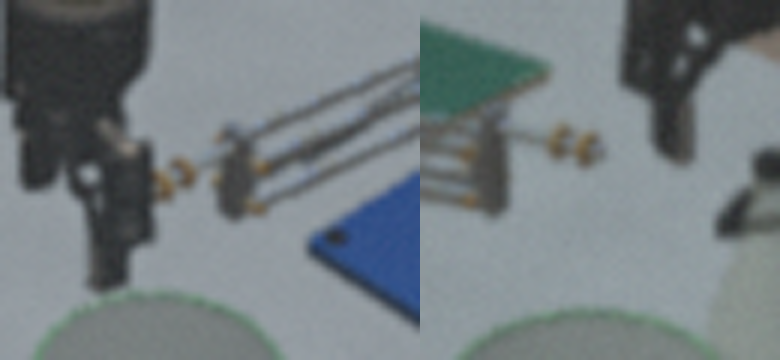

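Call:
{"api": "arm_command", "payload": {
  "increments": [
    [0.03, -0.02, -0.012, 0, 0, 0],
    [0.07, -0.05, -0.03, 0, 0, 0],
    [0.115, -0.08, -0.05, 0, 0, 0],
    [0.16, -0.08, -0.07, 0, 0, 0],
    [0.205, -0.08, -0.09, 0, 0, 0],
    [0.24, -0.08, -0.102, 0, 0, 0],
    [0.26, -0.08, -0.107, 0, 0, 0],
    [0.26, -0.08, -0.107, 0, 0, 0],
    [0.26, -0.08, -0.107, 0, 0, 0],
    [0.26, -0.08, -0.107, 0, 0, 0]
  ]
}}

```text
time: 3.95
tool_pos: [493.6, -258.9, 383.9]
tcp_rot: [-90.0, 0.0, -89.9]
ft_force: [0.3, 0.0, 0.5]
finger_gap: 85.7
```

Run:
```python
from h import *
np.set_printoptions(precision=1,suppress=True)
m=r.camera_model('wrist');np.save('m1.npy',m,allow_pickle=True)
snap('wrist','w1.png'); print(r.sense()['tool_pos'],r.sense()['time'])
s=snap('scene','s1.png');snap('side','d1.png')
for t in ["basket_hook","basket_grip","basket"]:
  for c in ['wrist','scene','side']:
    print(t,c,[(np.round(d["position"],1).tolist(),round(d["conf"],2)) for d in r.spot_point(c,t)])
```

```text
[ 493.5 -258.9  383.9] 4.0
basket_hook wrist [([399.8, 159.6], 0.81), ([250.8, 148.9], 0.74)]
basket_hook scene [([184.2, 172.8], 0.88), ([199.1, 204.9], 0.71)]
basket_hook side [([276.8, 237.7], 0.73), ([316.8, 219.1], 0.59), ([281.1, 284.4], 0.41)]
basket_grip wrist [([415.1, 164.0], 0.9), ([256.8, 156.4], 0.56)]
basket_grip scene [([184.6, 166.5], 0.69), ([198.6, 197.0], 0.56)]
basket_grip side [([283.4, 220.6], 0.85)]
basket wrist [([349.3, 139.7], 0.94), ([257.1, 140.7], 0.9)]
basket scene [([193.5, 209.8], 0.78), ([201.2, 239.4], 0.57), ([184.3, 167.5], 0.5)]
basket side [([276.0, 280.5], 0.98), ([314.8, 259.6], 0.57), ([278.5, 236.4], 0.38)]
```

View pics/w1.png

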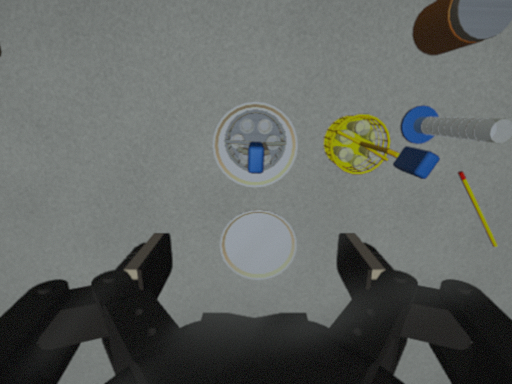

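View pics/s1.png

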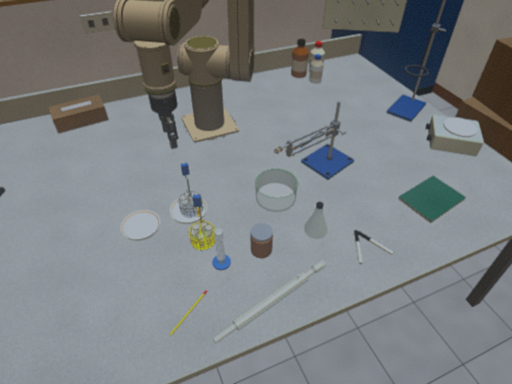

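Run:
```python
import cv2,numpy as np
w=cv2.imread('pics/w1.png')[95:190,210:305];a=cv2.imread('pics/s1.png')[125:170,260:320];b=cv2.imread('pics/d1.png')[150:195,200:260]
cv2.imwrite('pics/c3.png',cv2.resize(w,(600,600),interpolation=2))
cv2.imwrite('pics/c4.png',np.hstack([cv2.resize(a,None,fx=6,fy=6,interpolation=2),cv2.resize(b,None,fx=6,fy=6,interpolation=2)]))
```

```text
(no output)
```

View pics/c3.png

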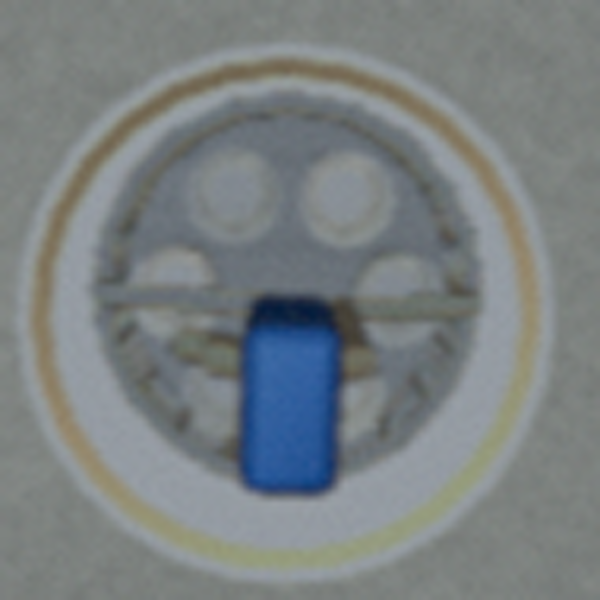

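View pics/c4.png

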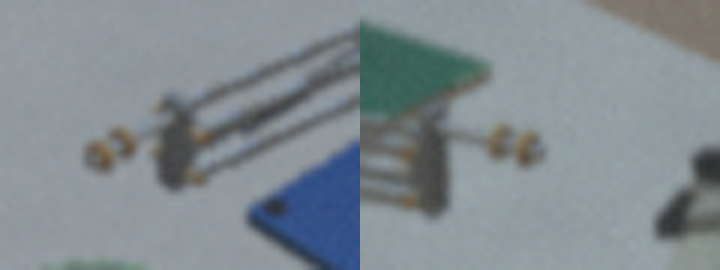

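Run:
```python
from h import *
np.set_printoptions(precision=1,suppress=True)
m=np.load('m1.npy',allow_pickle=True).item()
print('grip',atz('wrist',(256.1,159.1),218,m))
P=lambda x,y:(210+x/6.316,95+y/6.316)
print('rim ends z54',[atz('wrist',P(*q),z,m) for q,z in (((98,295),54),((482,305),54))])
print('tray', atz('wrist',P(285,312),12,m))
print('corners',[atz('wrist',P(*q),218,m) for q in ((252,325),(338,325),(243,488),(335,490))])
c=[('scene',(276.3,151.2)),('side',(227.8,175))];d=[('scene',(280.3,148.5)),('side',(223,173.5))]
print('disc near',tri([ray(*q) for q in c]),'far',tri([ray(*q) for q in d]))
# scene grip bias check: top of grip center
for cam,z in(('scene',218),('side',218)): print(cam,proj(cam,[[494,-231,218],[494,-231,174]]))
```

```text
grip [ 495.4 -230.5  218. ]
rim ends z54 [array([ 452.8, -232.3,   54. ]), array([ 539.9, -234.5,   54. ])]
tray [ 495.4 -240.7   12. ]
corners [array([ 490.1, -219.7,  218. ]), array([ 501.7, -219.7,  218. ]), array([ 488.8, -242.1,  218. ]), array([ 501.5, -242.3,  218. ])]
disc near (array([556.1,  75. , 222.9]), [np.float64(0.043835847628494275), np.float64(0.04383584762846995)]) far (array([550. ,  92.6, 224.2]), [np.float64(0.44502214908797516), np.float64(0.4450221490879703)])
scene [[183.3 164.1]
 [185.  174.2]]
side [[281.6 220.4]
 [281.  233.8]]
```

Run:
```python
from h import *
s=r.sense();print(s['time'],s['tool_pos'],s['tcp_rot'],s['ft_force'])
```

```text
4.55 [ 492.98598694 -259.98515971  383.89898916] [-9.00004959e+01 -2.45023007e-04 -9.00017821e+01] [-0.32128139  0.41338706 -0.36238246]
```

Call:
{"api": "arm_command", "payload": {
  "increments": [
    [-0.015, 0.01, 0.001, 0, 0.015, 0],
    [-0.029, 0.025, 0.0025, 0, 0.035, 0],
    [-0.029, 0.045, 0.0025, 0, 0.035, 0],
    [-0.029, 0.065, 0.0025, 0, 0.035, 0],
    [-0.029, 0.085, 0.0025, 0, 0.035, 0],
    [-0.029, 0.105, 0.0025, 0, 0.035, 0],
    [-0.029, 0.12, 0.0025, 0, 0.035, 0],
    [-0.029, 0.126, 0.0025, 0, 0.035, 0],
    [-0.029, 0.126, 0.0025, 0, 0.035, 0],
    [-0.029, 0.126, 0.0025, 0, 0.035, 0]
  ]
}}

```text
time: 5.8
tool_pos: [495.9, -231.2, 258.8]
tcp_rot: [-89.9, -0.0, -92.0]
ft_force: [-0.7, 0.3, -0.1]
finger_gap: 85.5
```

Run:
```python
from h import *
print(r.sense()['tool_pos'],r.sense()['ft_force'])
snap('wrist','w2.png');snap('side','d2.png'); 
b=cv2.imread('pics/d2.png')[150:350,180:400];cv2.imwrite('pics/d2z.png',cv2.resize(b,None,fx=2.7,fy=2.7,interpolation=2))
```

```text
[ 495.90385481 -231.16909327  258.82720442] [-0.70582315  0.32465605 -0.06820334]
```

View pics/w2.png

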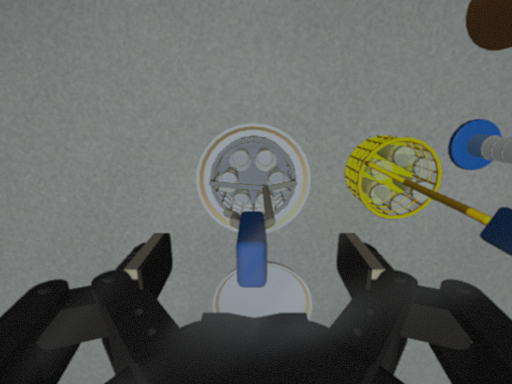

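View pics/d2z.png

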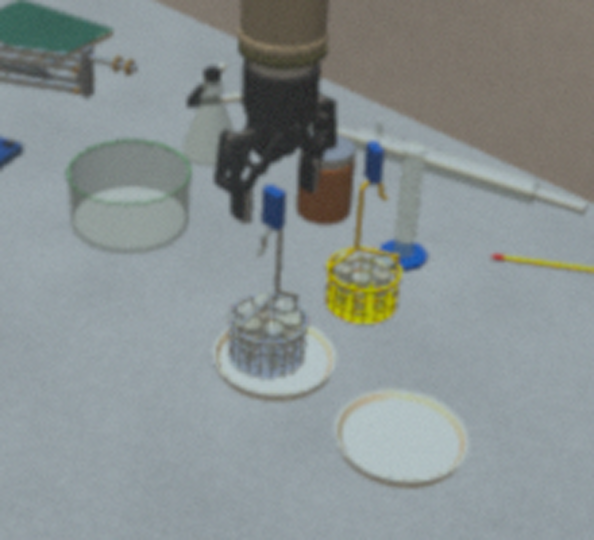

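Call:
{"api": "arm_command", "payload": {
  "increments": [
    [0, 0, 0, 0, 0, 0],
    [0, 0, 0, 0, 0, 0],
    [0, 0, 0, 0, 0, 0],
    [0, 0, 0, 0, 0, 0],
    [0, 0, 0, 0, 0, 0],
    [0, 0, 0, 0, 0, 0],
    [0, 0, 0, 0, 0, 0],
    [0, 0, 0, 0, 0, 0],
    [0, 0, 0, 0, 0, 0],
    [0, 0, 0, 0, 0, 0]
  ],
  "jaw": 1,
  "force": 80
}}

```text
time: 7.15
tool_pos: [495.5, -231.0, 258.0]
tcp_rot: [-90.0, -0.0, -92.0]
ft_force: [-0.8, 0.0, 1.3]
finger_gap: 12.9
```

Call:
{"api": "arm_command", "payload": {
  "increments": [
    [0, -0.002, 0, 0, 0, 0],
    [0, -0.008, 0, 0, 0, 0],
    [0, -0.018, 0, 0, 0, 0],
    [0, -0.032, 0, 0, 0, 0],
    [0, -0.048, 0, 0, 0, 0],
    [0, -0.064, 0, 0, 0, 0],
    [0, -0.08, 0, 0, 0, 0],
    [0, -0.094, 0, 0, 0, 0],
    [0, -0.101, 0, 0, 0, 0],
    [0, -0.103, 0, 0, 0, 0]
  ]
}}

```text
time: 8.4
tool_pos: [495.6, -231.0, 361.3]
tcp_rot: [-90.0, -0.0, -92.0]
ft_force: [0.4, 0.6, -7.2]
finger_gap: 12.8
```

Run:
```python
from h import *
m=r.camera_model('wrist');np.save('m3.npy',m,allow_pickle=True)
f=[]
for i,c in enumerate(['wrist','side','scene']):
    snap(c,c[0]+'3_%d.png'%i); s=r.sense(); f.append(s['ft_force']); print(s['time'],s['tool_pos'],s['ft_force'],s['finger_gap'])
b=cv2.imread('pics/s3_1.png')[110:320,180:400];cv2.imwrite('pics/d3z.png',cv2.resize(b,None,fx=2.7,fy=2.7,interpolation=2))
b=cv2.imread('pics/s3_2.png')[110:260,130:330];cv2.imwrite('pics/s3z.png',cv2.resize(b,None,fx=3.5,fy=3.5,interpolation=2))
```

```text
8.45 [ 495.51219533 -231.00283339  361.05770984] [ 0.43209323  0.7134583  -6.17568715] 12.682385501214034
8.5 [ 495.42793847 -230.94913694  360.56611369] [ 0.49817975  0.90450144 -6.03202338] 12.500823429347557
8.55 [ 495.33997286 -230.89001912  360.23998523] [-0.37753098  0.28578836 -6.92317702] 12.809978452816715
```

View pics/w3_0.png

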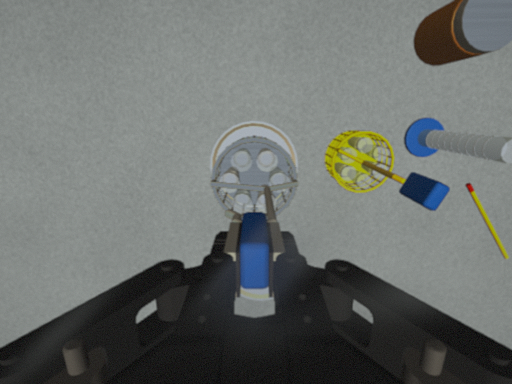

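View pics/d3z.png

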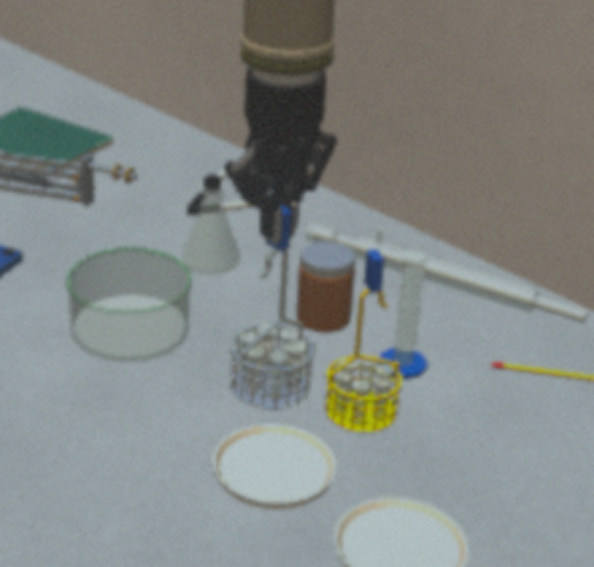

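View pics/s3z.png

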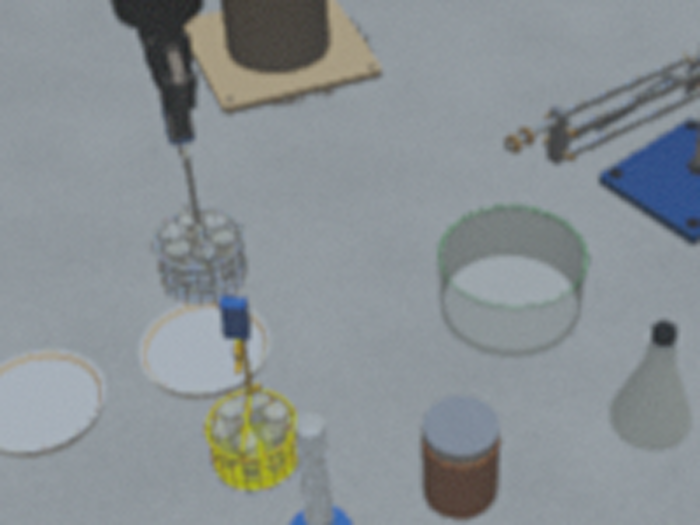

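Call:
{"api": "arm_command", "payload": {
  "increments": [
    [-0.0025, 0, 0.0007, 0, 0, 0],
    [-0.0095, 0, 0.003, 0, 0, 0],
    [-0.0206, 0, 0.0062, 0, 0, 0],
    [-0.0352, 0, 0.0106, 0, 0, 0],
    [-0.0527, 0, 0.0159, 0, 0, 0],
    [-0.073, 0, 0.022, 0, 0, 0],
    [-0.0953, 0, 0.0288, 0, 0, 0],
    [-0.119, 0, 0.0359, 0, 0, 0],
    [-0.1437, 0, 0.0434, 0, 0, 0],
    [-0.169, 0, 0.051, 0, 0, 0]
  ]
}}

```text
time: 9.8
tool_pos: [552.7, -61.9, 361.0]
tcp_rot: [-90.0, 0.0, -92.0]
ft_force: [0.4, -0.2, -5.5]
finger_gap: 13.1
```

Call:
{"api": "arm_command", "payload": {
  "increments": [
    [-0.0253, 0, 0.0076, 0, -0.01, 0],
    [-0.05, 0, 0.0151, 0, -0.04, 0],
    [-0.0737, 0, 0.0222, 0, -0.09, 0],
    [-0.096, 0, 0.029, 0, -0.15, 0],
    [-0.1163, 0, 0.0351, 0, -0.21, 0],
    [-0.1338, 0, 0.0404, 0, -0.27, 0],
    [-0.1484, 0, 0.0448, 0, -0.32, 0],
    [-0.1595, 0, 0.048, 0, -0.35, 0],
    [-0.1666, 0, 0.0503, 0, -0.365, 0],
    [-0.169, 0, 0.051, 0, -0.37, 0]
  ]
}}

```text
time: 11.05
tool_pos: [609.4, 103.4, 360.8]
tcp_rot: [-90.0, -0.0, -70.8]
ft_force: [0.0, 0.7, -5.7]
finger_gap: 13.1
```

Run:
```python
from h import *
for i,c in enumerate(['side','scene','wrist']):
    m=r.camera_model('wrist');np.save('m4.npy',m,allow_pickle=True)
    s=r.sense(); print(s['time'],s['tool_pos'],s['tcp_rot'],s['ft_force'],s['finger_gap'])
    snap(c,c+'4.png'); 
b=cv2.imread('pics/side4.png')[80:270,150:350];cv2.imwrite('pics/side4z.png',cv2.resize(b,None,fx=3,fy=3,interpolation=2))
b=cv2.imread('pics/scene4.png')[90:240,220:400];cv2.imwrite('pics/scene4z.png',cv2.resize(b,None,fx=4,fy=4,interpolation=2))
```

```text
11.05 [609.39471962 103.38481044 360.83574572] [-9.00106673e+01 -5.34988321e-03 -7.07965639e+01] [ 0.02398636  0.68188636 -5.68591568] 13.120664114870234
11.1 [609.3993337  103.40575159 360.84885852] [-9.00033074e+01  1.34897129e-03 -7.07945216e+01] [-0.28654709  0.69159773 -6.09612978] 12.700841038584084
11.15 [609.30092797 103.09119846 360.84405406] [-9.00110976e+01 -7.13896165e-03 -7.08238520e+01] [ 0.11767258  0.42826407 -6.18275488] 12.778519504640075
```

View pics/wrist4.png

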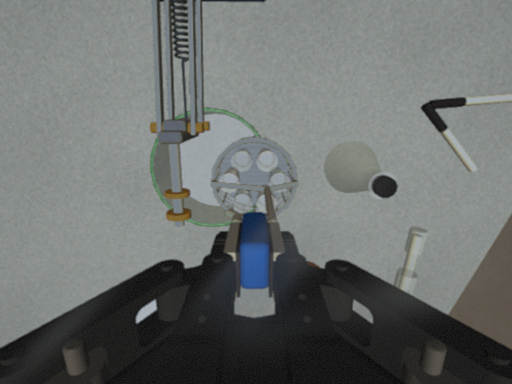

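View pics/side4z.png

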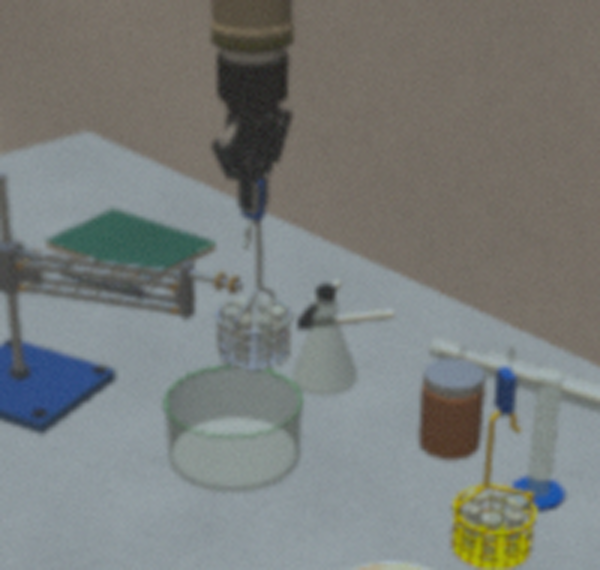

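View pics/scene4z.png

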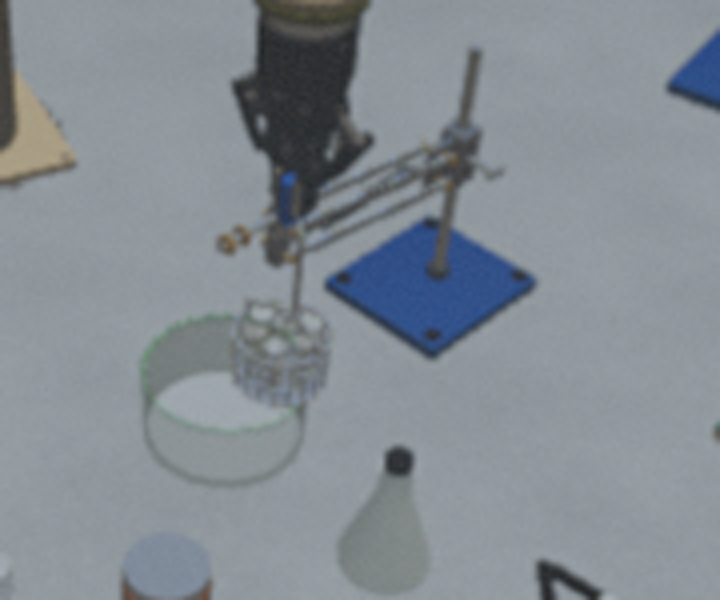

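Run:
```python
import cv2
w=cv2.imread('pics/wrist4.png')[110:235,140:225];cv2.imwrite('pics/c5.png',cv2.resize(w,None,fx=6,fy=4.8 and 6,interpolation=2)[:, :][150:])
```

```text
(no output)
```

View pics/c5.png

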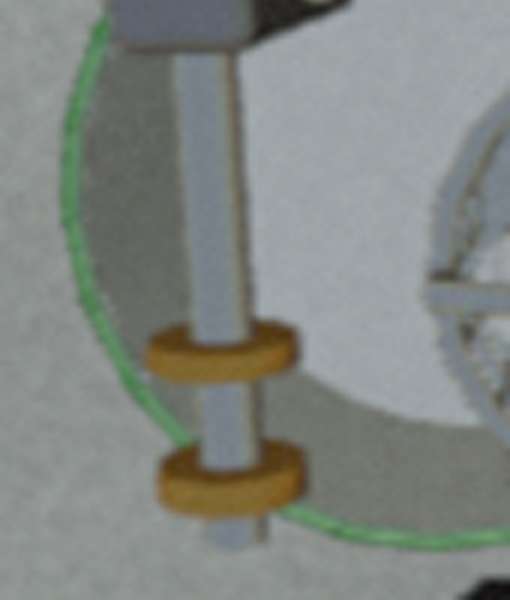

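Run:
```python
from h import *
np.set_printoptions(precision=1,suppress=True)
m=np.load('m4.npy',allow_pickle=True).item()
P=lambda x,y:(140+x/6,135+y/6)
g=atz('wrist',P(228,432),233,m);print('groove',g)
a=[atz('wrist',P(224,380),233,m),atz('wrist',P(232,485),233,m)];print(a,np.linalg.norm(a[0]-a[1]))
for q in ((148,350),(298,350),(160,482),(305,482)): print('disc edge',atz('wrist',P(*q),223,m))
b=[atz('wrist',P(x,y),223,m) for x,y in ((207,60),(219,325),(231,430),(237,540))];print(b)
A=np.array(b);
for d in (A[-1]-A[0],A[2]-A[0],a[1]-a[0]): print('psi',np.degrees(np.arctan2(d[0],-d[1])))
# dish rim ellipse from green
im=cv2.imread('pics/wrist4.png').astype(int)
mk=(im[...,1]>im[...,0]+25)&(im[...,1]>im[...,2]+25);ys,xs=np.nonzero(mk);print(mk.sum())
pts=np.array([atz('wrist',(x,y),75,m)[:2] for x,y in zip(xs,ys)])
M=np.c_[2*pts,np.ones(len(pts))];s=np.linalg.lstsq(M,(pts**2).sum(1),rcond=None)[0];print('dish',s[:2],np.sqrt(s[2]+s[0]**2+s[1]**2))
s=r.sense();print(s['tool_pos'])
T=m['cam_to_world'];print(np.array(T)[:3,3])
# hook apex / block check: block bottom etc
```

```text
groove [555.4  82.3 233. ]
[array([553.2,  88.8, 233. ]), array([557.8,  75.6, 233. ])] 13.996792368065408
disc edge [541.   85.6 223. ]
disc edge [559.6  92.  223. ]
disc edge [547.   68.2 223. ]
disc edge [565.4  74.6 223. ]
[array([538.7, 124.7, 223. ]), array([548.9,  91.9, 223. ]), array([554.1,  78.5, 223. ]), array([559. ,  63.5, 223. ])]
psi 18.350134399776778
psi 18.507197116281798
psi 19.028331498154166
487
dish [556.5  78.5] 76.97294693453499
[609.3 102.9 360.9]
[587.3 166.4 431.3]
```

```bash
cat > ov.py <<'E'
from h import *
def overlay(f,cam,m,c,yaw,z0,out,box,fx,pins=None):
    im=cv2.imread(f);x0,y0,x1,y1=box;im=cv2.resize(im[y0:y1,x0:x1],None,fx=fx,fy=fx,interpolation=2)
    t=np.radians(yaw);R=np.array([[np.cos(t),-np.sin(t),0],[np.sin(t),np.cos(t),0],[0,0,1]])
    W=lambda L:np.array(L,float)@R.T+np.array([c[0],c[1],z0])
    def line(L,col,cl=False,raw=False):
        p=proj(cam,np.array(L,float) if raw else W(L),m)
        q=np.round(((p+0.5)-[x0,y0])*fx).astype(int).reshape(-1,1,2);cv2.polylines(im,[q],cl,col,1)
    a=np.linspace(0,6.283,60)
    line(np.c_[42*np.cos(a),42*np.sin(a),0*a+50],(0,0,255),True)
    line(np.c_[42*np.cos(a),42*np.sin(a),0*a],(0,0,160),True)
    for z in(170,214): line([[7,12,z],[-7,12,z],[-7,-12,z],[7,-12,z]],(0,255,255),True)
    line([[11.5,0,80],[11.5,0,160]],(0,255,0)); line([[-42,0,50],[11.5,0,80],[42,0,50]],(0,255,0))
    line([[-11,0,160],[-11,0,148],[-20,0,140]],(0,255,0))
    if pins is not None:
        g,psi,zt=pins;p=np.radians(psi);ex=np.array([np.cos(p),np.sin(p),0]);ey=np.array([-np.sin(p),np.cos(p),0]);g=np.array([g[0],g[1],zt-4])
        line([g-ey*14,g+ey*47],(255,0,255),raw=True)
        for s in(-6.5,6.5): line([g+ey*s+10*(ex*np.cos(b)+np.array([0,0,1])*np.sin(b)) for b in a],(255,0,255),True,True)
    cv2.imwrite(out,im)
E
python3 - <<'E'
from ov import *
m=np.load('m4.npy',allow_pickle=True).item()
overlay('pics/wrist4.png','wrist',m,(609.3,103.0),19.2,107,'pics/o4.png',(140,110,310,300),3.1*1.0,((553.8,82.3),19,227))
for c,b in(('side',(180,130,300,270)),('scene',(260,110,350,220))):
    overlay('pics/%s4.png'%c,c,r.camera_model(c),(609.3,103.0),19.2,107,'pics/o4%s.png'%c,b,4.5,((553.8,82.3),19,227))
E
```

```text
(no output)
```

View pics/o4.png

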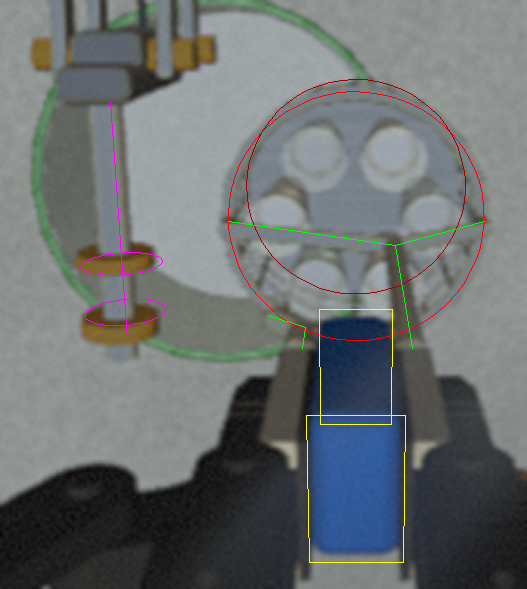

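View pics/o4side.png

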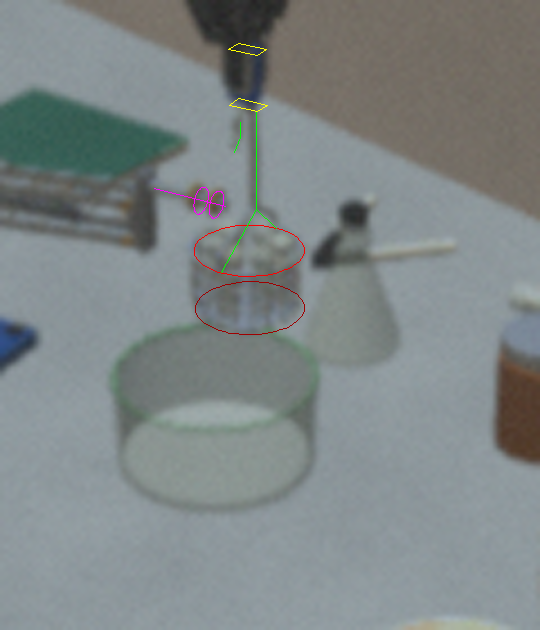

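View pics/o4scene.png

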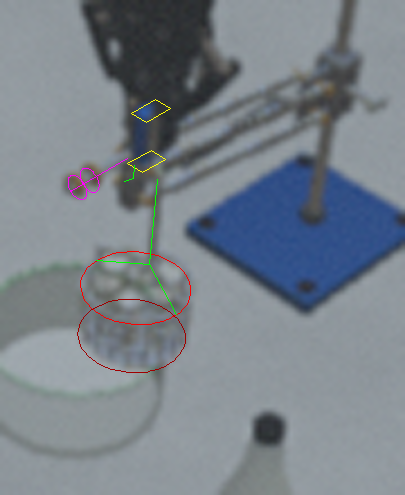

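Call:
{"api": "arm_command", "payload": {
  "increments": [
    [0.0001, 0, -0.002, 0, 0, 0],
    [0.0002, 0, -0.007, 0, 0, 0],
    [0.0004, 0, -0.014, 0, 0, 0],
    [0.0006, 0, -0.023, 0, 0, 0],
    [0.0008, 0, -0.033, 0, 0, 0],
    [0.001, 0, -0.043, 0, 0, 0],
    [0.0012, 0, -0.051, 0, 0, 0],
    [0.0012, 0, -0.056, 0, 0, 0],
    [0.0012, 0, -0.059, 0, 0, 0],
    [0.0012, 0, -0.0598, 0, 0, 0]
  ]
}}

```text
time: 12.45
tool_pos: [553.2, 82.4, 360.9]
tcp_rot: [-90.0, -0.0, -70.8]
ft_force: [0.9, 0.2, -4.8]
finger_gap: 12.8
```

Run:
```python
from ov import *
for i,c in enumerate(['side','scene','wrist']):
    m=r.camera_model('wrist');np.save('m5.npy',m,allow_pickle=True)
    s=r.sense(); print(s['time'],s['tool_pos'],s['tcp_rot'],s['ft_force'],s['finger_gap'])
    snap(c,c+'5.png'); 
p=s['tool_pos'];z=p[2]-254
overlay('pics/wrist5.png','wrist',m,p[:2],19.2,z,'pics/o5.png',(190,110,320,300),3.1,((553.2,82.1),19,227))
for c,b in(('side',(180,130,290,270)),('scene',(240,110,330,220))):
    overlay('pics/%s5.png'%c,c,r.camera_model(c),p[:2],19.2,z,'pics/o5%s.png'%c,b,4.5,((553.2,82.1),19,227))
    x0,y0,x1,y1=b;cv2.imwrite('pics/n5%s.png'%c,cv2.resize(cv2.imread('pics/%s5.png'%c)[y0:y1,x0:x1],None,fx=4.5,fy=4.5,interpolation=2))
a,b=[cv2.imread('pics/%s5side.png'%k) for k in 'on'];cv2.imwrite('pics/p5side.png',np.hstack([a,b])[:,:][0:600,:])
a,b=[cv2.imread('pics/%s5scene.png'%k) for k in 'on'];cv2.imwrite('pics/p5scene.png',np.hstack([a,b])[0:600])
```

```text
12.45 [553.15660415  82.43589847 360.94248738] [-8.99879850e+01 -1.37585922e-03 -7.08061139e+01] [ 0.85020063  0.20650618 -4.78385401] 12.823338499648157
12.5 [553.19136482  82.44413353 360.92683346] [-8.99915293e+01 -1.91180362e-03 -7.08040267e+01] [ 0.54408283  0.04855545 -5.87144998] 12.8463813806004
12.55 [553.2642275   82.49034761 360.91482251] [-8.99935369e+01 -1.30314893e-03 -7.08022724e+01] [ 4.43029883e-03 -5.76303728e-02 -6.44868578e+00] 13.12262212686349
```

View pics/o5.png

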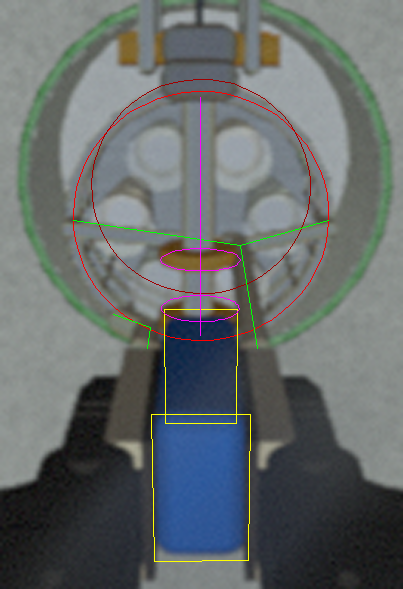

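View pics/n5side.png

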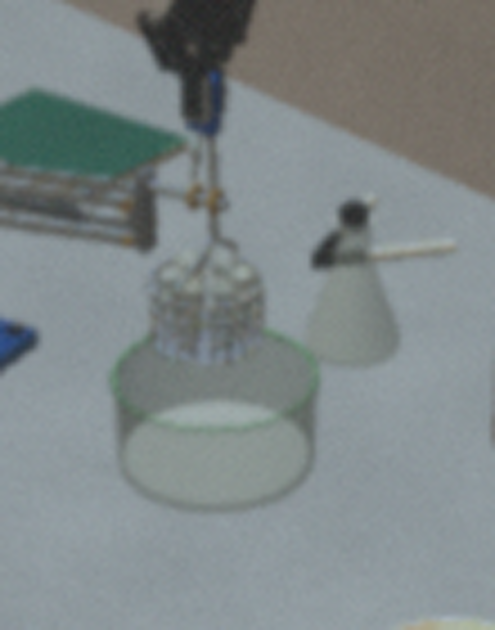

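View pics/p5scene.png

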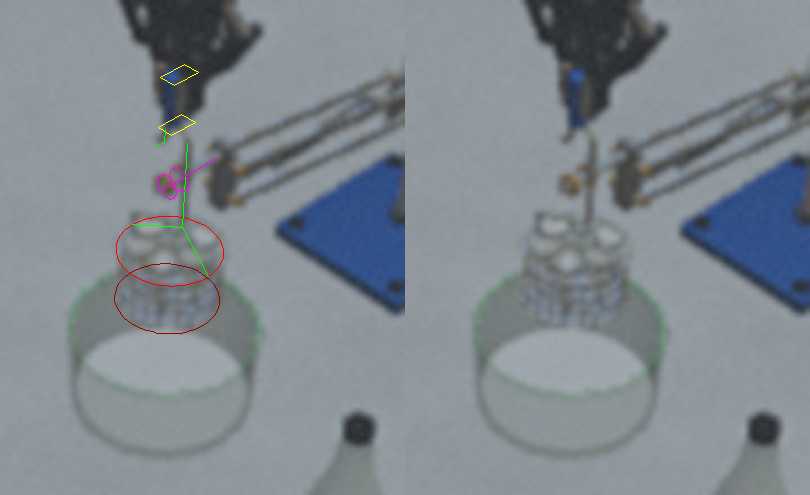

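Call:
{"api": "arm_command", "payload": {
  "increments": [
    [0, 0.002, 0, 0, 0, 0],
    [0, 0.005, 0, 0, 0, 0],
    [0, 0.009, 0, 0, 0, 0],
    [0, 0.014, 0, 0, 0, 0],
    [0, 0.019, 0, 0, 0, 0],
    [0, 0.024, 0, 0, 0, 0],
    [0, 0.028, 0, 0, 0, 0],
    [0, 0.031, 0, 0, 0, 0],
    [0, 0.033, 0, 0, 0, 0],
    [0, 0.034, 0, 0, 0, 0]
  ]
}}

```text
time: 13.85
tool_pos: [553.2, 82.4, 326.8]
tcp_rot: [-90.0, -0.0, -70.8]
ft_force: [0.2, -0.8, -6.5]
finger_gap: 12.8
```

Run:
```python
from ov import *
for i,c in enumerate(['side','scene','wrist']):
    m=r.camera_model('wrist');np.save('m6.npy',m,allow_pickle=True)
    s=r.sense(); print(s['time'],s['tool_pos'],s['ft_force'],s['wrist_torque'])
    snap(c,c+'6.png'); 
p=s['tool_pos'];z=p[2]-254
overlay('pics/wrist6.png','wrist',m,p[:2],19.2,z,'pics/o6.png',(190,110,320,300),3.1,((553.2,82.1),19,227))
L=[]
for c,b in(('side',(190,140,270,250)),('scene',(240,110,320,220))):
    x0,y0,x1,y1=b;L.append(cv2.resize(cv2.imread('pics/%s6.png'%c)[y0:y1,x0:x1],None,fx=5,fy=5,interpolation=2))
cv2.imwrite('pics/n6.png',np.hstack(L))
```

```text
13.85 [553.20475499  82.44977477 326.84139947] [ 0.21976409 -0.76117789 -6.45182056] [-0.02527589  0.02736596  0.03118263]
13.9 [553.18282348  82.47113536 326.76057464] [ 0.34658945 -0.23353381 -6.03497256] [ 0.0409561  -0.00387514  0.01601443]
13.95 [553.21022799  82.4611264  326.89834331] [ 0.22055822 -0.26630737 -5.31047454] [ 0.00981248 -0.00224083  0.0019371 ]
```

View pics/o6.png

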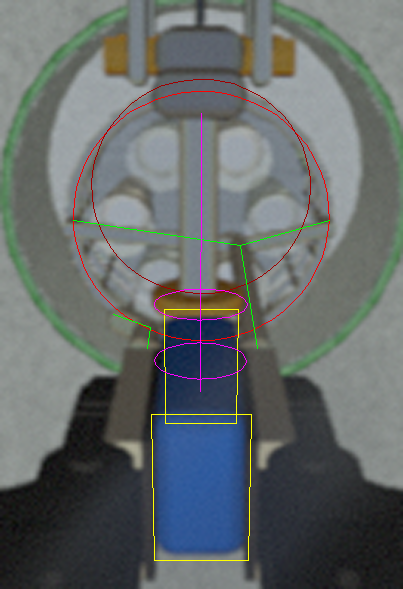

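View pics/n6.png

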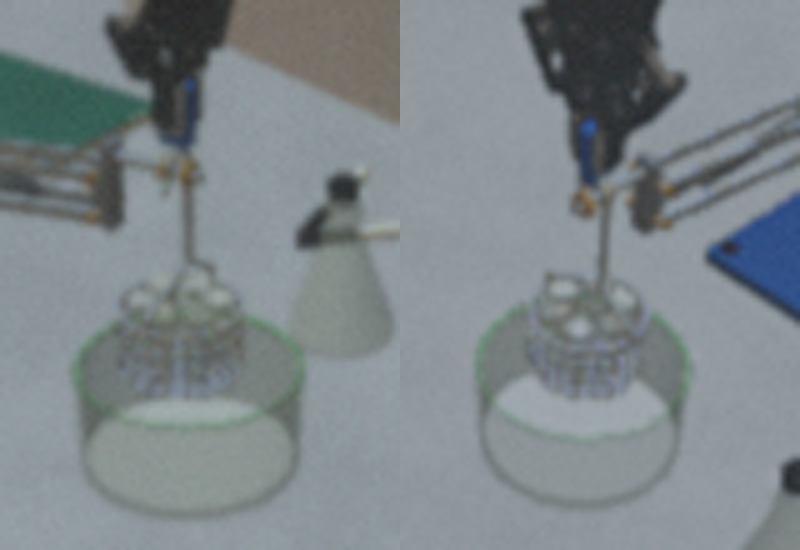

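Call:
{"api": "arm_command", "payload": {
  "increments": [
    [0, 0.0012, 0, 0, 0, 0],
    [0, 0.0026, 0, 0, 0, 0],
    [0, 0.004, 0, 0, 0, 0],
    [0, 0.0054, 0, 0, 0, 0],
    [0, 0.0068, 0, 0, 0, 0],
    [0, 0.0082, 0, 0, 0, 0],
    [0, 0.0096, 0, 0, 0, 0],
    [0, 0.011, 0, 0, 0, 0],
    [0, 0.0124, 0, 0, 0, 0],
    [0, 0.0135, 0, 0, 0, 0]
  ]
}}

```text
time: 15.25
tool_pos: [553.3, 82.3, 313.6]
tcp_rot: [-90.0, -0.0, -70.8]
ft_force: [-0.2, -1.1, -4.0]
finger_gap: 12.7
```

```bash
cat > look.py <<'E'
import sys
from ov import *
n=sys.argv[1];k=int(sys.argv[2]) if len(sys.argv)>2 else 3
F=[];T=[]
for i,c in enumerate((['side','scene','wrist']+['side']*30)[:k]):
    s=r.sense();F.append(s['ft_force']);T.append(s['wrist_torque']);img=r.snapshot(c)
    if i<3: cv2.imwrite('pics/%s%s.png'%(c,n),img[:,:,::-1].copy())
print(s['time'],s['tool_pos'],s['tcp_rot']);F=np.array(F);print(np.round(F[:,2],1).tolist());print('mean',F.mean(0).round(2),'sem',(F.std(0)/np.sqrt(len(F))).round(2),np.mean(T,0).round(3))
L=[]
for c,b in(('side',(190,140,270,250)),('scene',(240,110,320,220))):
    x0,y0,x1,y1=b;L.append(cv2.resize(cv2.imread('pics/%s%s.png'%(c,n))[y0:y1,x0:x1],None,fx=5,fy=5,interpolation=2))
cv2.imwrite('pics/n%s.png'%n,np.hstack(L))
E
python3 look.py 7 5
```

```text
15.45 [553.30551576  82.35676164 313.56907956] [-8.99800848e+01 -1.38145850e-02 -7.08140830e+01]
[-4.0, -3.0, -2.9, -3.8, -3.6]
mean [ 0.22 -1.35 -3.45] sem [0.19 0.12 0.19] [-0.237 -0.005  0.034]
```

View pics/n7.png

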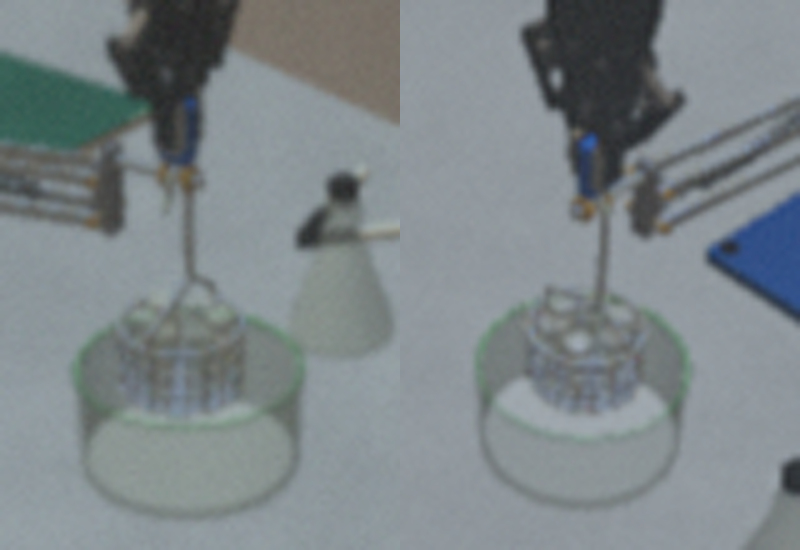

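View pics/wrist7.png

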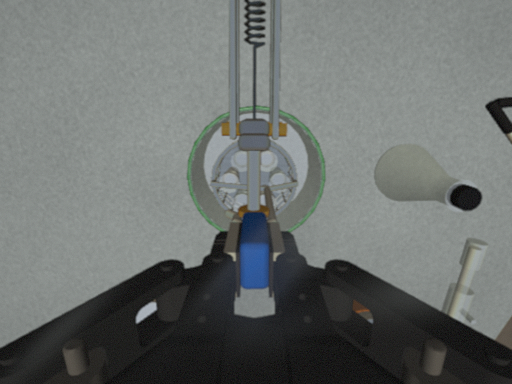

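Run:
```python
from ov import *
w=cv2.imread('pics/wrist7.png')[120:290,215:300];a=cv2.imread('pics/wrist6.png')[120:290,215:300]
cv2.imwrite('pics/c7.png',np.hstack([cv2.resize(x,None,fx=3.5*1,fy=3.5,interpolation=2) for x in(a,w)]))
b=cv2.imread('pics/side7.png')[160:200,205:245];a=cv2.imread('pics/scene7.png')[130:170,340-90:290]
cv2.imwrite('pics/c7b.png',np.hstack([cv2.resize(x,None,fx=10,fy=10,interpolation=2) for x in(b,a)]))
```

```text
(no output)
```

View pics/c7.png

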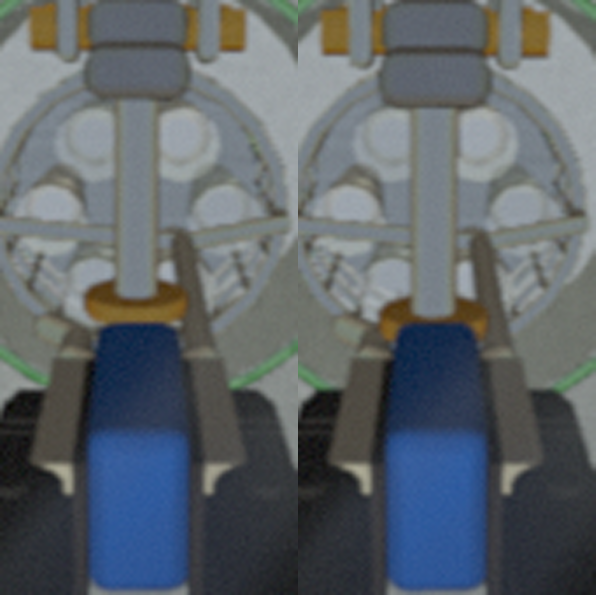

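View pics/c7b.png

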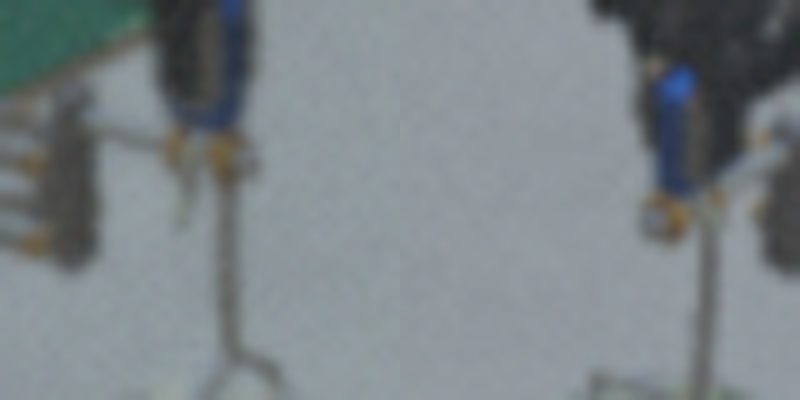

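Call:
{"api": "arm_command", "payload": {
  "increments": [
    [0, 0.001, 0, 0, 0, 0],
    [0, 0.0022, 0, 0, 0, 0],
    [0, 0.0035, 0, 0, 0, 0],
    [0, 0.0049, 0, 0, 0, 0],
    [0, 0.0063, 0, 0, 0, 0],
    [0, 0.0077, 0, 0, 0, 0],
    [0, 0.0091, 0, 0, 0, 0],
    [0, 0.0105, 0, 0, 0, 0],
    [0, 0.0117, 0, 0, 0, 0],
    [0, 0.0125, 0, 0, 0, 0]
  ]
}}

```text
time: 16.75
tool_pos: [553.2, 82.4, 300.9]
tcp_rot: [-90.0, -0.0, -70.8]
ft_force: [0.9, -1.8, -1.8]
finger_gap: 13.0
```

```bash
python3 look.py 8 10
```

```text
17.2 [553.21372748  82.43506049 300.94979004] [-8.99959577e+01 -4.23975080e-03 -7.08053878e+01]
[-1.8, -1.8, -2.2, -1.7, -1.9, -2.2, -2.3, -1.0, -1.6, -1.3]
mean [ 1.01 -2.09 -1.79] sem [0.14 0.14 0.12] [-0.403 -0.195 -0.005]
```

View pics/n8.png

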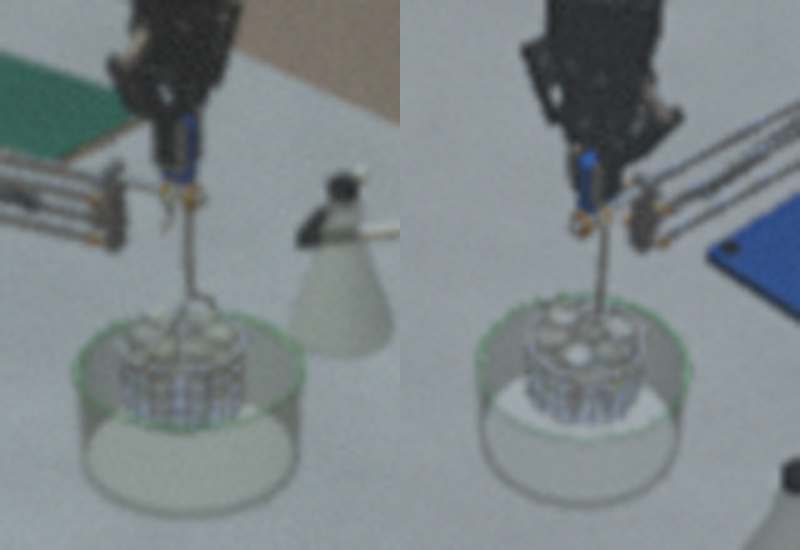

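Call:
{"api": "arm_command", "payload": {
  "increments": [
    [0.0002, 0.001, 0, 0, 0, 0],
    [0.0004, 0.002, 0, 0, 0, 0],
    [0.0007, 0.003, 0, 0, 0, 0],
    [0.001, 0.004, 0, 0, 0, 0],
    [0.0012, 0.005, 0, 0, 0, 0],
    [0.0015, 0.006, 0, 0, 0, 0],
    [0.0018, 0.007, 0, 0, 0, 0],
    [0.002, 0.008, 0, 0, 0, 0],
    [0.002, 0.0085, 0, 0, 0, 0],
    [0.002, 0.0085, 0, 0, 0, 0]
  ]
}}

```text
time: 18.5
tool_pos: [553.8, 80.6, 292.4]
tcp_rot: [-90.0, 0.0, -70.8]
ft_force: [-1.8, 3.9, 0.9]
finger_gap: 13.0
```

```bash
python3 look.py 9 12
```

```text
19.05 [553.84896101  80.52208881 292.40522095] [-8.99999545e+01 -1.33734872e-03 -7.08105654e+01]
[0.9, -1.5, -0.6, 0.5, -0.6, 0.1, -0.1, -0.8, -0.2, -0.8, -0.6, 0.2]
mean [-1.24  2.85 -0.31] sem [0.15 0.14 0.18] [0.514 0.231 0.003]
```

View pics/n9.png

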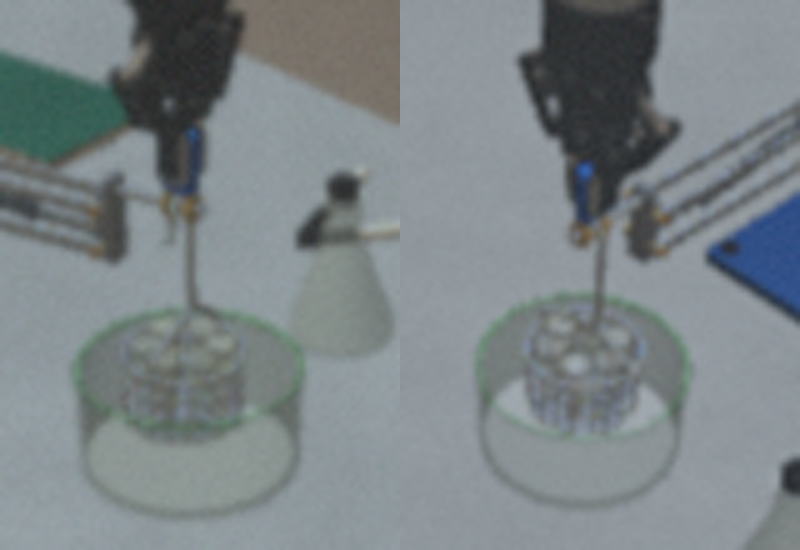

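Call:
{"api": "arm_command", "payload": {
  "increments": [
    [-0.0003, 0.0003, 0, 0, 0, 0],
    [-0.0006, 0.0006, 0, 0, 0, 0],
    [-0.0009, 0.001, 0, 0, 0, 0],
    [-0.0011, 0.0015, 0, 0, 0, 0],
    [-0.0011, 0.0015, 0, 0, 0, 0],
    [-0.0011, 0.0015, 0, 0, 0, 0],
    [-0.0011, 0.0015, 0, 0, 0, 0],
    [-0.0011, 0.0015, 0, 0, 0, 0],
    [-0.0011, 0.0015, 0, 0, 0, 0],
    [-0.0011, 0.0015, 0, 0, 0, 0]
  ]
}}

```text
time: 20.35
tool_pos: [553.5, 81.6, 290.9]
tcp_rot: [-90.0, -0.0, -70.8]
ft_force: [0.5, -2.8, -0.1]
finger_gap: 12.8
```

```bash
python3 look.py 10 30
```

```text
21.8 [553.46782804  81.64416531 290.8645898 ] [-9.00030195e+01  5.92126969e-03 -7.08050020e+01]
[-0.1, -0.7, 0.6, -1.5, -1.0, -0.0, -0.3, -0.3, 0.1, 0.3, 0.6, -0.0, -0.3, -0.4, -0.2, 0.9, 0.1, 0.1, -0.1, -0.6, -0.9, 0.2, -0.5, 0.1, -0.6, -0.5, 0.1, -0.2, 0.0, -0.1]
mean [ 1.41 -2.97 -0.18] sem [0.09 0.12 0.09] [-0.54  -0.247  0.011]
```

Call:
{"api": "arm_command", "payload": {
  "increments": [
    [0, 0.0005, 0, 0, 0, 0],
    [0, 0.001, 0, 0, 0, 0],
    [0, 0.001, 0, 0, 0, 0],
    [0.0003, 0.001, 0, 0, 0, 0],
    [0.0006, 0.001, 0, 0, 0, 0],
    [0.0006, 0.001, 0, 0, 0, 0],
    [0.0006, 0.001, 0, 0, 0, 0],
    [0.0006, 0.001, 0, 0, 0, 0],
    [0.0006, 0.001, 0, 0, 0, 0],
    [0.0006, 0.001, 0, 0, 0, 0]
  ]
}}

```text
time: 23.1
tool_pos: [553.6, 81.3, 289.8]
tcp_rot: [-90.0, 0.0, -70.8]
ft_force: [-0.5, 3.0, -0.4]
finger_gap: 13.0
```

```bash
python3 look.py 11 33
```

```text
24.7 [553.66724289  81.04563382 289.88078404] [-9.00026979e+01  7.23154044e-04 -7.08066805e+01]
[-0.4, -1.1, -0.0, 0.5, 0.2, -0.1, 0.3, 1.6, 1.0, 0.3, 0.9, 0.4, -0.5, -0.4, -0.4, -0.1, 0.2, -0.8, -0.6, -0.6, 0.1, 0.3, -0.6, -0.1, 1.0, -0.1, 0.2, -0.5, 0.5, -0.1, 1.0, 0.4, -1.0]
mean [-0.91  3.2   0.04] sem [0.09 0.09 0.11] [ 0.565  0.144 -0.006]
```

View pics/n11.png

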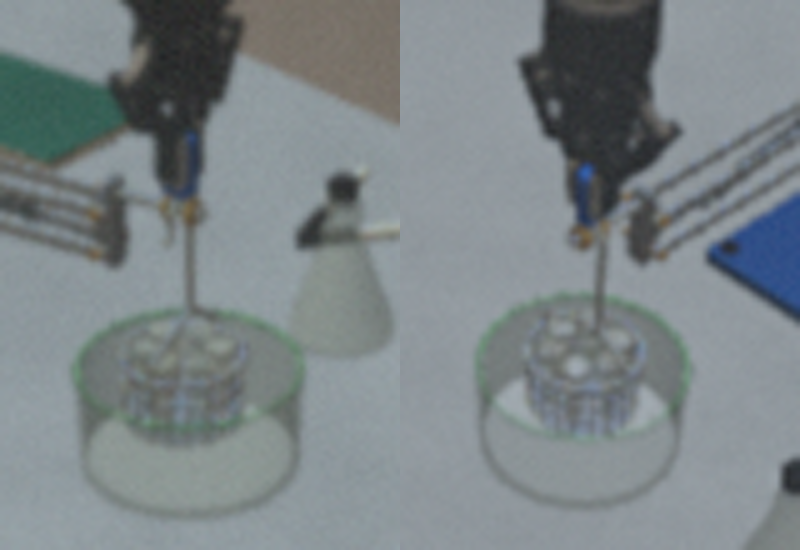

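View pics/wrist11.png

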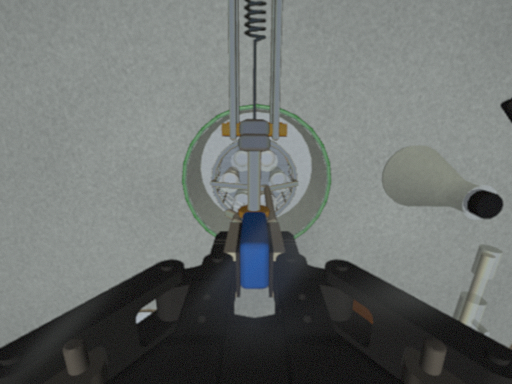

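Call:
{"api": "arm_command", "payload": {
  "increments": [
    [-0.0001, 0, 0, 0, 0, 0],
    [-0.0002, 0, 0, 0, 0, 0],
    [-0.0003, 0, 0, 0, 0, 0],
    [-0.0003, 0, 0, 0, 0, 0],
    [-0.0003, 0, 0, 0, 0, 0],
    [-0.0003, 0, 0, 0, 0, 0],
    [-0.0003, 0, 0, 0, 0, 0],
    [-0.0003, 0, 0, 0, 0, 0],
    [-0.0003, 0, 0, 0, 0, 0],
    [-0.0003, 0, 0, 0, 0, 0]
  ]
}}

```text
time: 26.0
tool_pos: [553.6, 81.2, 289.9]
tcp_rot: [-90.0, -0.0, -70.8]
ft_force: [-0.5, 1.0, -0.5]
finger_gap: 13.0
```

```bash
python3 look.py 12 15
```

```text
26.7 [553.61038067  81.26303456 289.89428368] [-8.99986270e+01 -6.62845265e-03 -7.08086676e+01]
[-0.5, 0.1, 0.2, 0.7, -0.6, -0.5, -1.1, -0.8, -0.1, -0.7, -0.7, -0.5, -0.5, -1.2, -0.4]
mean [-0.21 -0.29 -0.44] sem [0.15 0.15 0.12] [-0.084  0.    -0.011]
```

Call:
{"api": "arm_command", "payload": {
  "increments": [
    [0, 0.0005, 0, 0, 0, 0],
    [0, 0.001, 0, 0, 0, 0],
    [0, 0.0015, 0, 0, 0, 0],
    [0, 0.002, 0, 0, 0, 0],
    [0, 0.002, 0, 0, 0, 0],
    [0, 0.002, 0, 0, 0, 0],
    [0, 0.002, 0, 0, 0, 0],
    [0, 0.002, 0, 0, 0, 0],
    [0, 0.002, 0, 0, 0, 0],
    [0, 0.002, 0, 0, 0, 0]
  ]
}}

```text
time: 28.0
tool_pos: [553.6, 81.3, 287.9]
tcp_rot: [-90.0, -0.0, -70.8]
ft_force: [-0.1, -0.7, 0.5]
finger_gap: 12.5
```

```bash
python3 look.py 13 33
```

```text
29.6 [553.59587028  81.31942042 287.90013888] [-8.99980139e+01 -1.22456119e-03 -7.08058329e+01]
[0.5, 0.6, 0.5, 0.5, -0.1, 0.4, 0.2, -0.4, 0.8, 0.5, -0.3, 0.8, 0.1, 0.6, 0.2, 0.9, 0.3, 1.1, -0.1, 0.9, -0.0, 0.1, 0.8, -0.2, 0.5, -0.1, -0.0, -0.0, 0.8, 0.5, 0.3, 0.6, -0.1]
mean [ 0.47 -1.51  0.34] sem [0.1  0.08 0.07] [-0.285 -0.086 -0.003]
```

Call:
{"api": "arm_command", "payload": {
  "increments": [
    [0, -0.0004, 0, 0, 0, 0],
    [0, -0.0008, 0, 0, 0, 0],
    [0, -0.0012, 0, 0, 0, 0],
    [0.0001, -0.0014, 0, 0, 0, 0],
    [0.0002, -0.0014, 0, 0, 0, 0],
    [0.0002, -0.0014, 0, 0, 0, 0],
    [0.0002, -0.0014, 0, 0, 0, 0],
    [0.0002, -0.0014, 0, 0, 0, 0],
    [0.0002, -0.0014, 0, 0, 0, 0],
    [0.0002, -0.0014, 0, 0, 0, 0]
  ]
}}

```text
time: 30.9
tool_pos: [553.6, 81.2, 289.3]
tcp_rot: [-90.0, 0.0, -70.8]
ft_force: [0.3, -0.2, 0.1]
finger_gap: 13.2
```

```bash
python3 look.py 14 33
```

```text
32.5 [553.64207269  81.13752156 289.2834458 ] [-9.00010691e+01  2.89742428e-03 -7.08073447e+01]
[0.1, 0.1, -1.0, -0.9, -1.1, 0.1, -0.1, -0.4, -0.2, -0.6, 0.0, 0.6, -0.5, 0.2, 0.7, 1.1, -0.9, 1.1, -0.8, 0.3, 0.3, -0.6, -0.5, -0.1, -0.6, -0.2, 0.8, 0.2, 0.6, 0.6, -1.1, -0.1, -0.1]
mean [-0.17  0.77 -0.08] sem [0.08 0.08 0.11] [0.11  0.041 0.011]
```

Call:
{"api": "arm_command", "payload": {
  "increments": [
    [0, 0, 0, 0, 0, 0],
    [0, 0, 0, 0, 0, 0],
    [0, 0, 0, 0, 0, 0],
    [0, 0, 0, 0, 0, 0],
    [0, 0, 0, 0, 0, 0],
    [0, 0, 0, 0, 0, 0],
    [0, 0, 0, 0, 0, 0],
    [0, 0, 0, 0, 0, 0],
    [0, 0, 0, 0, 0, 0],
    [0, 0, 0, 0, 0, 0]
  ],
  "jaw": 0,
  "force": 20
}}

```text
time: 33.8
tool_pos: [553.6, 81.1, 289.3]
tcp_rot: [-90.0, 0.0, -70.8]
ft_force: [0.3, 0.2, -0.4]
finger_gap: 42.3
```

```bash
python3 look.py 15 6
```

```text
34.05 [553.63235688  81.14996534 289.2845684 ] [-9.00030639e+01  1.84558109e-03 -7.08058324e+01]
[-0.4, -0.8, -0.6, -0.3, 0.7, -0.7]
mean [-0.1   0.06 -0.33] sem [0.28 0.2  0.2 ] [ 0.018 -0.023 -0.001]
```

View pics/n15.png

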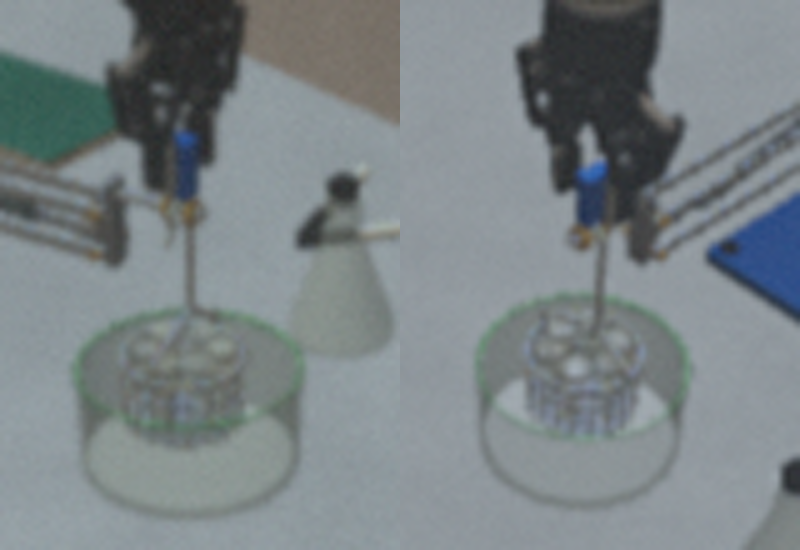

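View pics/wrist15.png

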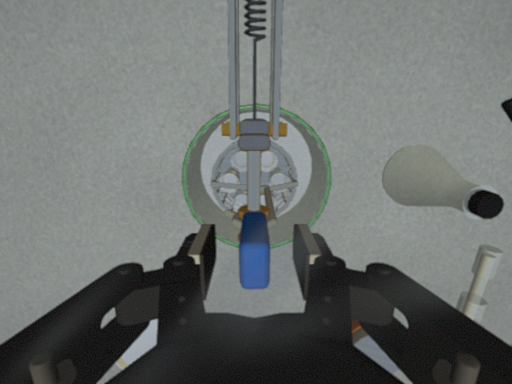

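Call:
{"api": "arm_command", "payload": {
  "increments": [
    [0, -0.002, 0, 0, 0, 0],
    [0, -0.007, 0, 0, 0, 0],
    [0, -0.015, 0, 0, 0, 0],
    [0, -0.026, 0, 0, 0, 0],
    [0, -0.04, 0, 0, 0, 0],
    [0, -0.055, 0, 0, 0, 0],
    [0, -0.07, 0, 0, 0, 0],
    [0, -0.085, 0, 0, 0, 0],
    [0, -0.096, 0, 0, 0, 0],
    [0, -0.1, 0, 0, 0, 0]
  ]
}}

```text
time: 35.35
tool_pos: [553.9, 81.1, 390.3]
tcp_rot: [-89.9, -0.0, -70.8]
ft_force: [-0.1, 0.9, -0.8]
finger_gap: 42.5
```

```bash
python3 look.py 16 3; python3 look.py 17 3
python3 - <<'E'
from h import *
a=cv2.imread('pics/side16.png')[130:260,180:280].astype(int);b=cv2.imread('pics/side17.png')[130:260,180:280].astype(int);print('rms',np.sqrt(((cv2.GaussianBlur((a-b).astype(np.float32),(5,5),0))**2).mean()), abs(cv2.GaussianBlur((a-b).astype(np.float32),(5,5),0)).max())
E
```

```text
35.45 [553.73213294  81.14427263 389.58708566] [-8.99802354e+01 -3.95234399e-03 -7.08053924e+01]
[-0.8, 0.5, 0.3]
mean [-0.4   0.01  0.01] sem [0.18 0.4  0.32] [-0.015  0.01  -0.007]
35.6 [553.45701734  81.10623286 388.50778389] [-9.00691040e+01  2.00870492e-02 -7.08061164e+01]
[-0.8, -0.8, 0.1]
mean [-0.33  0.43 -0.51] sem [0.18 0.37 0.26] [-0.018 -0.     0.01 ]
rms 0.7511536 9.046875
```

View pics/n17.png

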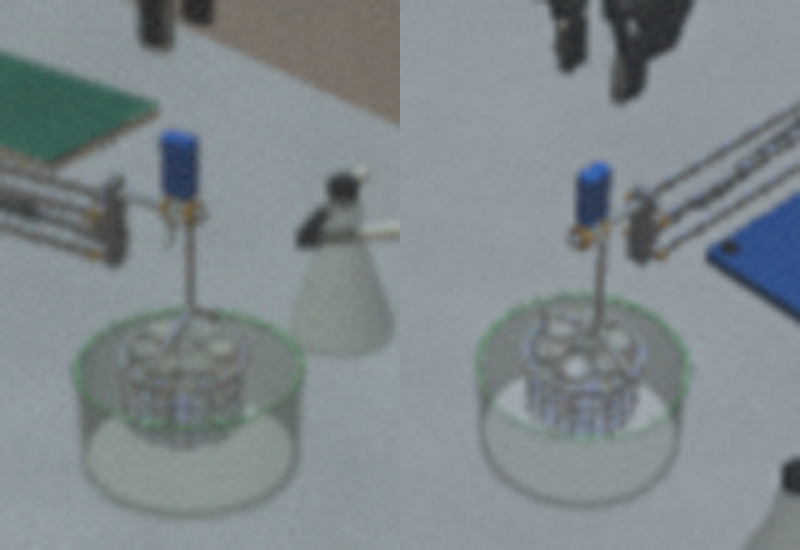

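View pics/wrist17.png

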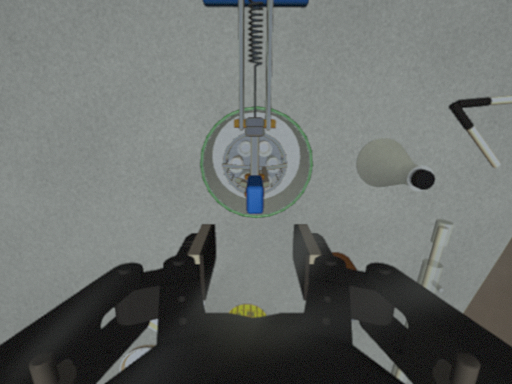

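Call:
{"api": "arm_command", "payload": {
  "increments": [
    [0, 0, 0, 0, 0, 0],
    [0, 0, 0, 0, 0, 0],
    [0, 0, 0, 0, 0, 0],
    [0, 0, 0, 0, 0, 0],
    [0, 0, 0, 0, 0, 0],
    [0, 0, 0, 0, 0, 0],
    [0, 0, 0, 0, 0, 0],
    [0, 0, 0, 0, 0, 0],
    [0, 0, 0, 0, 0, 0],
    [0, 0, 0, 0, 0, 0]
  ]
}}

```text
time: 36.9
tool_pos: [553.7, 81.1, 389.3]
tcp_rot: [-90.0, 0.0, -70.8]
ft_force: [0.3, 0.2, -0.7]
finger_gap: 42.4
```

Run:
```python
from ov import *
I=[r.snapshot('side')[155:260,190:280].astype(np.float32) for _ in range(12)]
G=[cv2.GaussianBlur(i,(5,5),0) for i in I]
for g in G[1:]: print(round(float(abs(g-G[0]).max()),1),end=' ')
g=np.stack(I)
for i in I: 
    m=(i[:50,:,2]>i[:50,:,0]+50);ys,xs=np.nonzero(m);print(xs.mean().round(2),ys.mean().round(2),end='; ')
cv2.imwrite('pics/s18.png',r.snapshot('scene')[:,:,::-1].copy())
for t in['pin_seat','basket_hook','dish','basket','flask']:
    print(t,[(np.round(d["position"],1).tolist(),round(d["conf"],2)) for d in r.spot_point('scene',t)][:2])
print(r.sense()['time'])
```

```text
3.3 2.8 2.7 2.7 2.7 3.3 3.5 2.7 2.9 2.4 3.1 35.2 12.4; 35.14 12.48; 35.17 12.74; 35.14 12.48; 35.26 12.7; 35.05 12.55; 35.14 12.59; 35.14 12.48; 35.14 12.48; 35.26 12.65; 35.14 12.48; 35.14 12.48; pin_seat [([280.1, 154.3], 0.61)]
basket_hook [([277.5, 156.7], 0.64), ([197.6, 204.9], 0.62)]
dish [([275.6, 195.8], 0.96)]
basket [([202.2, 240.6], 0.87), ([279.2, 189.4], 0.64)]
flask [([314.3, 227.9], 0.92)]
37.8
```

At rest; handing in.

```bash
python3 -c "
from bench import r
print(r.hand_in())"
```

```text
the job is handed in; nothing more can be done
None
```

The basket of stoppers is hanging by its hook in the pin's groove, inside the empty dish and clear of the gripper. I handed the job in at about 38 s; the interface gave no verdict.

- **Lift:** I gripped the steel basket by its blue grip and lifted it off the tray nearest the robot. The wrist sensor gave its weight as about 6.2 N.
- **Hang and lower:** I brought the hook over the pin from the +x side, about 45 mm too high, and lowered it at about 12 mm/s until the arm carried the weight.
- **Release:** I opened the fingers with the vertical wrist force at −0.08 ± 0.11 N. The sideways force was about 0.8 N, after I had worked out friction of about 3 N along the pin. The basket showed no visible jump, and I then withdrew straight up.

**Last checks:**
- **Stillness:** In 12 pictures over about 0.6 s, the grip moved less than 0.35 pixel, which is within the image noise.
- **Position:** The hook showed between the two discs and the basket sat well inside the dish. The detected points for hook and pin seat lay about 3.5 pixels apart (roughly 10 mm), but those detections had only middling confidence.
- **Glassware:** In the scene camera, the detected positions of the dish and flask were within about 1 and 3 pixels of the start. I did not measure the jar or the graduated cylinder again at the end.

**Not settled:** The vertical force varied between readings near balance, from −0.44 to +0.34 N over 2 mm of height. I set the release height from the weighted fit of all of them. The hook may also sit 1 to 3 mm off the middle of the groove along the pin. That is within the 3.5 mm of play each way.

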